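# Shut the torch gas cock under the sliding cover

### The arm

A 7-joint arm with a two-finger parallel gripper is mounted at the origin on a cart in front of the work surface, level with it; the furniture and walls round the work are solid. World frame = base frame: x ahead of the robot, y to its left, z up, the work surface at z = 0. Lengths are in mm, angles in rad, forces in N, time in s.
With the tool pointing down it reaches from about 425 to 925 mm from the base axis. Payload 6.8 kg.
Tool frame: the origin (TCP) lies midway between the tips of the shut fingers; the grasp point (between the pads) lies 19 mm behind it; z points along the fingers, y is the line along which they close (so a half turn about z gives the same grasp; the last joint's range is limited). The gripper opens to 88 mm and grips with 3 to 60 N. Pads are 20 mm wide; open, the fingers measure 115 mm over their backs; the gripper's body (75 mm by 178 mm) begins 61 mm behind the grasp point.
Start: joints at [-0.108, 0.477, 0.022, 1.555, -0.011, 1.109, -0.083], TCP at [675.017, 0.007, 222.664] pointing down, gripper open.
Joint ranges: [-2.96, 2.96], [-0.34, 2.1], [-1.41, 1.46], [0.24, 2.44], [-1.37, 4.51], [0.17, 1.92], [-2.96, 2.96]. Speed limits (rad/s): [2.39, 2.39, 3.14, 3.14, 3.14, 3.14, 3.14].

### API

Orientations are given as a rotation vector (axis times angle).
In Python, from bench import r, vision, job_done gives the robot as it stands. The module is installed in compiled form; this text tells all that it offers.
- The arm moves only by the tool apply_moves, never from a script. Its argument "deltas" is a list of rows, each a list of 7 numbers: the shift along the tool's x, y, z in mm, then the turn, a rotation vector about the tool's x, y, z in rad, then the finger opening in mm, from 0 to 87.8. A call has 1 to 20 rows; each row shifts and turns the commanded pose from where the row before left it, along the tool's axes as they then stand; what a row does not reach is not made up. A row lasts 1/12 s, in which the tool goes at most 41.7 mm and 7.16 degrees, less where a joint would pass 70% of its speed; a pose out of reach is approached as far as the arm can. A call with a gripper value outside its range is refused whole. The fingers move at their own pace and stop on an object; "newtons" is the grip in N (left out, the last holds). Time passes only in rows, so rows that do not move let the fingers close. It gives the time, the measured TCP pose, the force, the opening and the grip force at its end, in the units of the state.
- r.sense(): the state, without advancing time (a new reading comes with each control period).
- vision.capture(name): name is "scene" or "side" or "wrist"; returns the picture (400x640x3 uint8, red, green, blue); there is no depth.
- vision.camera_info(name): a dict with "fx", "fy", "cx", "cy" (pixels), "world_from_camera" (4x4, takes a point from camera to world coordinates); the wrist camera has in their place "mount" (4x4, takes a point from camera to tool coordinates, whose origin is the TCP and whose axes are the flange's). Camera axes: x right, y down, z forward; pixel columns grow to the right and rows downward; lengths in mm; the calibration is good to about 2 mm. The wrist camera is an equidistant fisheye: a pixel r from the principal point sees the ray r / f radians off the axis. A picture is of the moment at which its call begins: read the wrist's pose just before it. camera_info takes no time and is no camera call.
- job_done(): hands the job in; it is judged then, once.
The state is a dict: "t": time; "joint_pos": joint angles; "qd": joint speeds; "tau": joint torques, N m; "eef_pos": TCP position; "tool_rot": TCP orientation; "contact_force": force on the tool from outside, world axes, zero at the start; "torque": the same for the moment, N m; "gripper_width": finger opening in mm; "finger_force": force on a finger pad.
Only numpy, scipy, OpenCV 4.12 (cv2) and the standard library are available. Lean on these libraries where they do the work, as an engineer would, in place of code of your own. Each camera call takes 0.05 s, during which the arm holds its last target. There are 200 camera calls.

### The job

Turn off the torch gas at the low metal valve box on the bench: push its sliding cover all the way back, away from the robot, to uncover the two cock handles, then push the handle that ends in a round disc clockwise until it is fully shut against its stop, square across its pipe. Leave the plain straight handle open as it is. It is all done by pushing: do not lift the cover, and do not disturb the brass tube, the wax block and the brass frame standing beside the box.

Things in the scene. Friction and masses are not known exactly. Their poses are not given: they have to be found in the camera images.
- valve_box: fixed dark metal box, 210 (x) x 244 (y) x 66 mm. Origin: centre of underside; x away from the robot (yaw within 0.3 rad), y left, z up. Front half: open bay with both cocks, inner x -93..-6, y -108..108 mm; rear half: solid deck 56 mm high. Side rails (inner face y +-117) and front and rear stops (x +-101) rise to 66 mm. Pipes in the bay are at most 29 mm high; hose barbs stick out 22 mm in front
- cover: loose flat aluminium cover, 98 (x) x 230 (y) x 4 mm, 0.2 to 0.4 kg, lying 56 mm up on the box, 2 mm play to each side rail. Origin: centre of its underside, axes as the box's. Starts over the bay, origin at box x -51 to -45 mm; pushed along box +x it slides over the deck to the rear stop (origin at x +52). Resists by friction only, a few N
- cover_rib (a point): centre of the upright rib on the cover, to push against: 8 mm thick (x), 90 mm long (y). The cover's upper face is 60 mm, the rib's top 81 mm and this point 71 mm above the bench; it lies 20 mm in front (-x) of the cover's origin, midway in y
- disc_cock_pivot (a point): the vertical turning axis of the handle with the round disc, at the handle's mid height, 42 mm above the bench; at x = -25 mm in the box frame, and at y = -50 or +42 mm (the two handles swap places)
- disc_cock_end (a point): centre of the round disc (26 mm across) at the end of the handle to shut, 45 mm from its pivot. The steel handle is a bar 10 mm wide from pivot to disc; bar and disc are 12 mm high, z = 36 to 48 mm above the bench; total reach 58 mm from the pivot
- disc_cock (a joint): angle of the disc handle: 0 = open, pointing to box -x (along its pipe, towards the robot); grows clockwise seen from above; 1.571 rad = shut, at its stop, pointing to box +y (left). Starts between 0 and 0.25. Stiff: about 3 N at the disc moves it; it stays where it is left
- plain_cock_pivot (a point): the turning axis of the other, plain straight handle, at mid height, 42 mm above the bench; at the other of the two places. Its bar is 10 mm wide, 12 mm high and 58 mm long from the pivot, with no disc
- plain_cock (a joint): angle of the plain handle, as for the other: 0 to 0.15 rad at the start (open); to be left so
- tube_mid (a point): centre of a short brass tube, 28 mm across and 28 mm high, standing loose right of the box; leave alone
- beeswax_mid (a point): centre of a loose wax block, 32 x 46 x 21 mm, left of the box; leave alone
- frame_mid (a point): a loose U-shaped brass frame, 40 x 40 x 54 mm, left of the box; the point is half-way up; leave alone
Not all that is in view belongs to the job. There is more than one size of the cover; the one meant has the size given above.

How it is judged (in metres and radians):
On the way, in this order (a step that is already met when the one before it is completed fails the run):
1. the cover has been pushed back off the bay, lying flat on the box (x of cover in the frame of valve_box above 0.037 m and angle between cover's own z axis and vertical below 0.05 rad), for 0.2 s.
2. the handle with the disc has been turned shut (value of joint disc_cock above 1.45 rad), for 0.2 s.
At the end, for the whole second after the job is handed in: The cover lies flat and at rest on the box, its origin more than 37 mm behind the box centre (within about 15 mm of the rear stop); the disc handle is at rest at more than 1.45 rad (stop at 1.571); the plain handle is below 0.3 rad; tube, wax block and frame are within 25 mm of where they stood (all of step 1 and height (world z) of cover below 0.06 m and linear speed of cover below 0.02 m/s and value of joint disc_cock above 1.45 rad and velocity of joint disc_cock between -0.05 and 0.05 rad/s and value of joint plain_cock below 0.3 rad and distance of each of tube_mid, beeswax_mid, frame_mid from where it was at the start of the episode below 0.025 m); the robot touches nothing.
It fails at once if the cover is lifted or tipped off its box (height (world z) of cover above 0.066 m or angle between cover's own z axis and vertical above 0.15 rad).
It fails at once if the plain handle is turned (value of joint plain_cock above 0.35 rad).
It fails at once if the brass tube is moved or lifted (distance of tube_mid from where it was at the start of the episode above 0.03 m).
It fails at once if the wax block is moved or lifted (distance of beeswax_mid from where it was at the start of the episode above 0.03 m).
It fails at once if the brass frame is moved or lifted (distance of frame_mid from where it was at the start of the episode above 0.03 m).
It also fails if it takes over 45 s, if anything falls off the work surface, if the arm or the gripper's body presses on something with over 40 N, if the wrist force passes 120 N, or if a joint passes its speed limit or range.

## Working session

There is one attempt and no reset: what is moved stays moved. The work goes in short steps, Python scripts to look and compute and a tool call to move; the robot and the scene stay as the last step left them, time stands still between calls to the robot, and variables do not carry over. Pictures are saved under pics/ and viewed, at most 10 in all, crops included, and the job is handed in when it is done.

Besides the shell and the picture viewer there is one more tool, called after "Call:" as name([rows], argument=value, ...), one row to a line, values as JSON. apply_moves: Moves the arm, as the interface text tells. Its arguments: {"type":"object","properties":{"deltas":{"type":"array"},"newtons":{"type":"number"}},"required":["deltas"]}

```bash
mkdir -p pics
python3 - <<'E'
from bench import r, vision
import cv2,numpy as np
s=r.sense();print(s['t'],s['eef_pos'],s['tool_rot'],s['contact_force'])
for n in("scene","side","wrist"):
    im=vision.capture(n);np.save(f'pics/{n}0.npy',im);cv2.imwrite(f'pics/{n}0.png',im[...,::-1])
    print(n,vision.camera_info(n))
E
```

```text
0.0 [ 6.74398798e+02 -1.34272987e-02  2.21685588e+02] [-2.22059009e+00 -2.22063675e+00  2.15936213e-03] [1.29679018 0.33522754 1.41111765]
scene {'fx': 419.23497565209055, 'fy': 419.23497565209055, 'cx': 318.2085484770105, 'cy': 198.83927974247644, 'world_from_camera': array([[-7.59711031e-01, -4.48870900e-01,  4.70482800e-01,
         1.27037066e+02],
       [-6.50260522e-01,  5.25129986e-01, -5.48998863e-01,
         5.89168573e+02],
       [-6.35012272e-04, -7.23016883e-01, -6.90830069e-01,
         7.44346344e+02],
       [ 0.00000000e+00,  0.00000000e+00,  0.00000000e+00,
         1.00000000e+00]])}
side {'fx': 444.51810412091385, 'fy': 444.51810412091385, 'cx': 316.6743361669878, 'cy': 200.19841047855746, 'world_from_camera': array([[-9.59026172e-01, -1.96584101e-01,  2.04018363e-01,
         3.37312401e+02],
       [-2.83224678e-01,  6.46785904e-01, -7.08132598e-01,
         9.33636500e+02],
       [ 7.25140869e-03, -7.36900730e-01, -6.75962078e-01,
         9.01658747e+02],
       [ 0.00000000e+00,  0.00000000e+00,  0.00000000e+00,
         1.00000000e+00]])}
wrist {'fx': 309.70691628693146, 'fy': 309.70691628693146, 'cx': 322.52509337381485, 'cy': 200.68247997377918, 'mount': array([[ 4.08253340e-04, -9.59187493e-01, -2.82770554e-01,
         7.69246256e+01],
       [ 9.99999916e-01,  3.81157642e-04,  1.50834881e-04,
        -3.42956837e-01],
       [-3.68987732e-05, -2.82770592e-01,  9.59187568e-01,
        -1.62091660e+02],
       [ 0.00000000e+00,  0.00000000e+00,  0.00000000e+00,
         1.00000000e+00]])}
```

View pics/scene0.png

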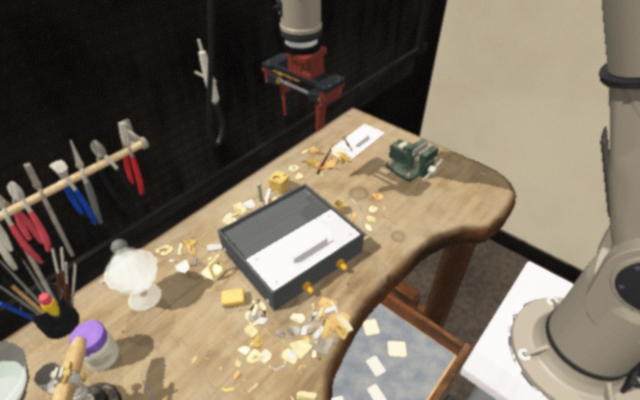

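View pics/wrist0.png

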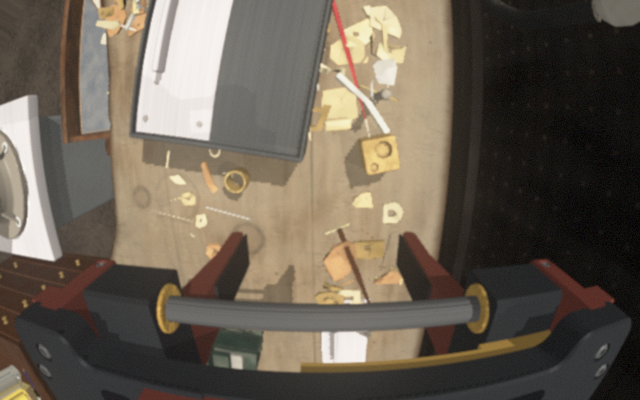

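The scene picture shows the box at (290,243), with its white cover and rib at (313,248) in the front half. The barbs are at (308,287) and (342,266), and the wax block is at (232,298). In the wrist picture the tube is at (236,181) and the rib at (165,40).

```bash
cat > h.py <<'E'
import numpy as np,cv2
from bench import r,vision
from scipy.spatial.transform import Rotation as R
def ray(n,u,v,pose=None):
    c=vision.camera_info(n)
    if n!='wrist':
        T=c['world_from_camera'];d=np.array([(u-c['cx'])/c['fx'],(v-c['cy'])/c['fy'],1])
    else:
        W=np.eye(4);W[:3,:3]=R.from_rotvec(pose[1]).as_matrix();W[:3,3]=pose[0];T=W@c['mount']
        x,y=u-c['cx'],v-c['cy'];q=np.hypot(x,y);t=q/c['fx'];d=np.array([x/q*np.sin(t),y/q*np.sin(t),np.cos(t)])
    return T[:3,3],T[:3,:3]@d
def onz(n,u,v,z,pose=None):
    o,d=ray(n,u,v,pose);return o+d*(z-o[2])/d[2]
E
python3 - <<'E'
from h import *
for n in("scene","side"):
    im=np.load(f'pics/{n}0.npy')
    hsv=cv2.cvtColor(im,cv2.COLOR_RGB2HSV)
    m=((hsv[...,2]>150)&(hsv[...,1]<40)).astype(np.uint8)*255
    m=cv2.morphologyEx(m,cv2.MORPH_CLOSE,np.ones((9,9)))
    for c in cv2.findContours(m,0,2)[0]:
        if 1500<cv2.contourArea(c)<20000:
            b=cv2.boxPoints(cv2.minAreaRect(c));P=cv2.approxPolyDP(c,6,True)[:,0]
            print(n,cv2.contourArea(c),[(tuple(map(int,p)),onz(n,*p,60)[:2].round().tolist()) for p in P])
im=cv2.imread('pics/side0.png');cv2.imwrite('pics/side0c.png',cv2.resize(im[60:360,120:520],None,fx=2,fy=2))
E
```

```text
scene 7293.5 [((379, 305), [320.0, 190.0]), ((349, 349), [310.0, 295.0]), ((332, 399), [280.0, 378.0]), ((427, 399), [166.0, 281.0]), ((453, 355), [169.0, 188.0])]
scene 6012.5 [((530, 261), [144.0, -96.0]), ((460, 371), [147.0, 206.0]), ((489, 399), [92.0, 217.0]), ((549, 399), [20.0, 156.0]), ((523, 376), [65.0, 146.0]), ((522, 362), [75.0, 124.0]), ((531, 356), [68.0, 104.0]), ((510, 345), [103.0, 108.0]), ((511, 327), [115.0, 73.0]), ((525, 304), [114.0, 10.0]), ((553, 306), [73.0, -19.0]), ((573, 284), [60.0, -95.0])]
scene 2289.0 [((115, 242), [836.0, 428.0]), ((101, 281), [765.0, 499.0]), ((128, 292), [702.0, 479.0]), ((135, 309), [659.0, 491.0]), ((151, 305), [644.0, 466.0]), ((155, 259), [732.0, 399.0])]
scene 4034.5 [((359, 232), [457.0, 67.0]), ((330, 209), [550.0, 53.0]), ((246, 261), [586.0, 281.0]), ((274, 290), [493.0, 294.0])]
side 1695.5 [((204, 271), [777.0, 369.0]), ((189, 305), [765.0, 465.0]), ((214, 332), [682.0, 510.0]), ((226, 324), [666.0, 485.0]), ((239, 281), [686.0, 372.0])]
side 5415.0 [((347, 288), [440.0, 319.0]), ((358, 300), [408.0, 344.0]), ((394, 307), [327.0, 339.0]), ((423, 386), [245.0, 500.0]), ((444, 393), [205.0, 503.0]), ((453, 282), [206.0, 231.0]), ((393, 269), [347.0, 233.0]), ((391, 295), [339.0, 309.0]), ((366, 289), [397.0, 309.0]), ((371, 272), [396.0, 257.0])]
side 2523.5 [((363, 213), [456.0, 65.0]), ((332, 203), [547.0, 51.0]), ((293, 260), [585.0, 276.0]), ((330, 273), [489.0, 288.0])]
side 6110.5 [((477, 200), [160.0, -80.0]), ((473, 287), [161.0, 232.0]), ((598, 315), [-106.0, 230.0]), ((583, 220), [-116.0, -81.0]), ((573, 236), [-83.0, -10.0]), ((578, 268), [-81.0, 101.0]), ((563, 268), [-46.0, 111.0]), ((561, 279), [-38.0, 148.0]), ((520, 275), [54.0, 164.0]), ((510, 260), [76.0, 122.0]), ((528, 262), [34.0, 116.0]), ((495, 255), [112.0, 116.0]), ((489, 244), [126.0, 82.0]), ((494, 223), [114.0, 1.0]), ((511, 223), [70.0, -12.0]), ((520, 207), [45.0, -85.0])]
```

```bash
sleep 1
```

```text
(no output)
```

View pics/side0c.png

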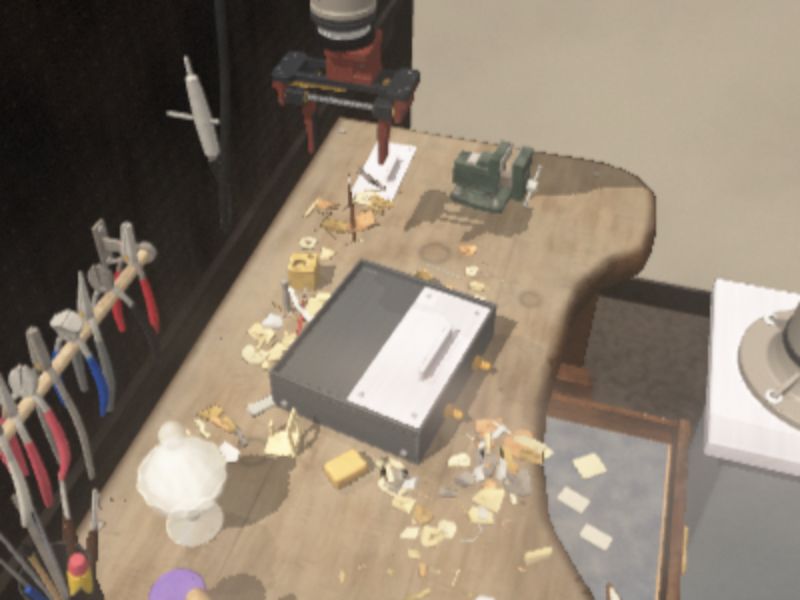

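The side crop shows the frame at crop (285,435), the wax at (345,467) and the rib at (437,352). The tube is hidden behind the box.

Look-alikes for the cover:
- the white paper at crop (385,172), which lies flat on the bench
- the white stand at (750,370)
- the white plate on the box at (425,355), which measures about 95x230 mm at z=60 in both views

I choose the plate on the box. Box yaw is about -0.157, with the cover centre near (520,172).

Call:
apply_moves([
  [0, 0, 0, 0, 0, 0.08, 0],
  [0, 0, 0, 0, 0, 0.077, 0],
  [15, -23, -5, 0, 0, 0, 0],
  [15, -23, -5, 0, 0, 0, 0],
  [15, -23, -5, 0, 0, 0, 0],
  [15, -23, -5, 0, 0, 0, 0],
  [15, -23, -5, 0, 0, 0, 0],
  [15, -23, 0, 0, 0, 0, 0],
  [15, -23, 0, 0, 0, 0, 0],
  [15, -23, 0, 0, 0, 0, 0],
  [15, -23, 0, 0, 0, 0, 0],
  [11, -22, 0, 0, 0, 0, 0],
  [0, 0, 20, 0, 0, 0, 0],
  [0, 0, 20, 0, 0, 0, 0],
  [0, 0, 20, 0, 0, 0, 0],
  [0, 0, 0, 0, 0, 0, 0],
], newtons=20)

```text
t: 1.48
eef_pos: [469.2, 179.0, 184.3]
tool_rot: [-2.387, -2.04, 0.01]
contact_force: [-0.2, 0.6, -0.1]
gripper_width: 0.3
finger_force: 0.0
```

Run:
```python
from h import *
s=r.sense();p=(s['eef_pos'],s['tool_rot']);print(p,s['gripper_width'],s['t'])
im=vision.capture('wrist');cv2.imwrite('pics/w1.png',im[...,::-1])
```

```text
(array([469.15315411, 178.98982569, 184.32766016]), array([-2.38708783, -2.04010514,  0.00968266])) 0.2578229876512119 1.4833
```

View pics/w1.png

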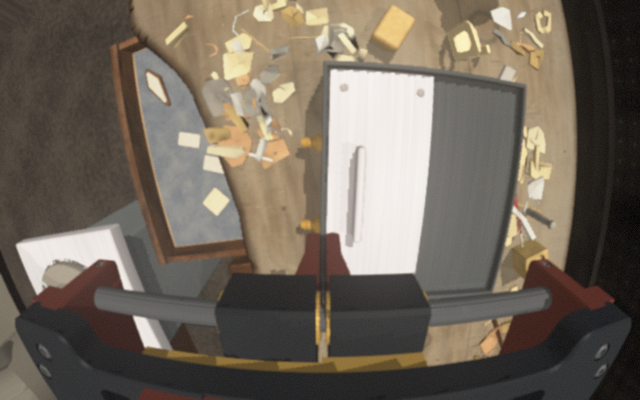

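The wrist view shows the shut fingers at (323,240). The rib top runs from (363,147) to (358,241), and the box's left-front corner is at (324,64).

Run:
```python
from h import *
s=r.sense();p=(s['eef_pos'],s['tool_rot']);print(p[0])
M=R.from_rotvec(p[1]).as_matrix()
for n,u,v,z in [('ribtop L',363,147,81),('ribtop R',358,241,81),('boxFL',325,64,66),('boxRL',523,86,66),('boxRR',496,292,66),('coverRL',433,75,60)]:
    P=onz('wrist',u,v,z,p);print(n,P.round(1),(M.T@(P-p[0])).round(1))
print(M.round(3))
```

```text
[470.21469642 179.34845333 186.14810291]
ribtop L [511.6 219.9  81. ] [ 46.8  34.9 104.9]
ribtop R [496.3 132.8  81. ] [-41.6  33.4 105.1]
boxFL [490.6 298.2  66. ] [120.8   2.  119.8]
boxRL [692.4 262.9  66. ] [117.6 206.8 119.1]
boxRR [660.  25.  66.] [-122.5  212.   119.7]
coverRL [591.2 277.8  60. ] [116.5 104.6 125.5]
[[ 0.156  0.988 -0.004]
 [ 0.988 -0.156 -0.002]
 [-0.002 -0.003 -1.   ]]
```

Call:
apply_moves([
  [0, 2, 12, 0, 0, 0, 0],
  [0, 0, 12, 0, 0, 0, 0],
  [0, 0, 12, 0, 0, 0, 0],
  [0, 0, 12, 0, 0, 0, 0],
  [0, 0, 12, 0, 0, 0, 0],
  [0, 0, 12, 0, 0, 0, 0],
  [0, 0, 0, 0, 0, 0, 0],
  [0, 0, 0, 0, 0, 0, 0],
])

```text
t: 2.2
eef_pos: [474.1, 179.8, 116.4]
tool_rot: [2.389, 2.04, 0.0]
contact_force: [-0.1, 0.5, -0.2]
gripper_width: 0.6
finger_force: 0.0
```

Call:
apply_moves([
  [0, 0, 12, 0, 0, 0, 0],
  [0, 0, 12, 0, 0, 0, 0],
  [0, 0, 12, 0, 0, 0, 0],
  [0, 0, 10, 0, 0, 0, 0],
  [0, 0, 0, 0, 0, 0, 0],
  [0, 0, 0, 0, 0, 0, 0],
])

```text
t: 2.7
eef_pos: [473.9, 179.8, 70.1]
tool_rot: [2.389, 2.04, 0.0]
contact_force: [0.5, 0.3, 0.2]
gripper_width: 0.6
finger_force: 0.0
```

Call:
apply_moves([
  [0, 5, 1, 0, 0, 0, 0],
  [0, 5, 1, 0, 0, 0, 0],
  [0, 5, 0, 0, 0, 0, 0],
  [0, 5, 0, 0, 0, 0, 0],
  [0, 5, 0, 0, 0, 0, 0],
  [0, 5, 0, 0, 0, 0, 0],
  [0, 5, 0, 0, 0, 0, 0],
  [0, 5, 0, 0, 0, 0, 0],
  [0, 5, 0, 0, 0, 0, 0],
  [0, 5, 0, 0, 0, 0, 0],
  [0, 5, 0, 0, 0, 0, 0],
  [0, 5, 0, 0, 0, 0, 0],
])

```text
t: 3.7
eef_pos: [533.4, 170.3, 67.7]
tool_rot: [-2.389, -2.04, -0.0]
contact_force: [-1.3, 0.7, 2.1]
gripper_width: 0.5
finger_force: 0.9
```

Call:
apply_moves([
  [0, 5, 0, 0, 0, 0, 0],
  [0, 5, 0, 0, 0, 0, 0],
  [0, 5, 0, 0, 0, 0, 0],
  [0, 5, 0, 0, 0, 0, 0],
  [0, 5, 0, 0, 0, 0, 0],
  [0, 5, 0, 0, 0, 0, 0],
  [0, 5, 0, 0, 0, 0, 0],
  [0, 5, 0, 0, 0, 0, 0],
  [0, 4, 0, 0, 0, 0, 0],
  [0, 3, 0, 0, 0, 0, 0],
  [0, 0, 0, 0, 0, 0, 0],
])

```text
t: 4.62
eef_pos: [580.3, 162.8, 67.6]
tool_rot: [2.389, 2.039, 0.001]
contact_force: [0.5, 0.1, 0.0]
gripper_width: 0.3
finger_force: 0.0
```

Call:
apply_moves([
  [0, 2, 0, 0, 0, 0, 0],
  [0, 2, 0, 0, 0, 0, 0],
  [0, 2, 0, 0, 0, 0, 0],
  [0, 0, 0, 0, 0, 0, 0],
])

```text
t: 4.95
eef_pos: [585.7, 162.0, 67.7]
tool_rot: [2.389, 2.04, 0.001]
contact_force: [-0.8, -0.5, -0.8]
gripper_width: 0.3
finger_force: 0.3
```

Run:
```python
from h import *
s=r.sense();print(s['eef_pos'],s['contact_force'],s['t'])
for n in("scene","side"):
    im=vision.capture(n);np.save(f'pics/{n}2.npy',im)
    cv2.imwrite(f'pics/{n}2.png',cv2.resize(im[140:340,180:420,::-1],None,fx=3,fy=3,interpolation=2))
```

```text
[585.70192471 161.99402785  67.68571722] [-0.79882938 -0.52533299 -0.80838134] 4.95
```

View pics/scene2.png

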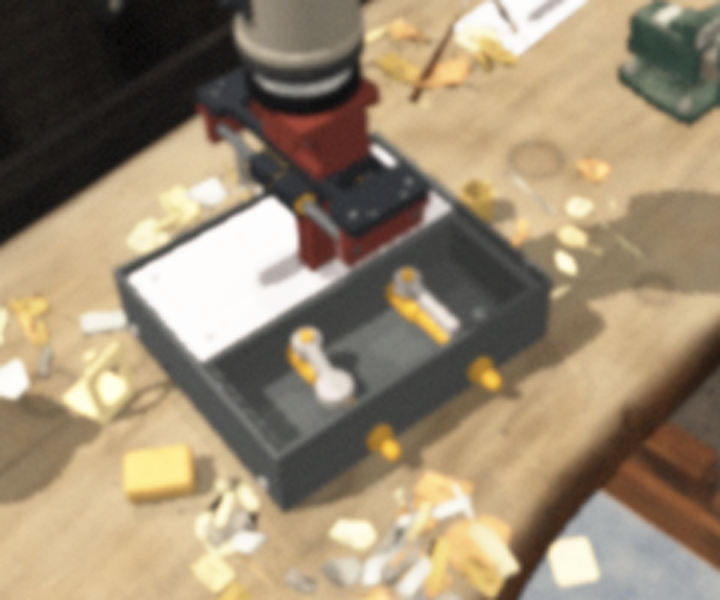

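The scene crop shows the cover at the back. The disc handle is the left one, with its disc at crop (334,386) and pivot knob at (305,340). The plain handle is the right one, with its pivot at (405,278) and tip at (452,325). Wax, frame and tube are still standing where they were.

Run:
```python
from h import *
def f(u,v,z):return onz('scene',180+u/3,140+v/3,z)[:2].round(1)
print('disc',f(334,386,48),'piv',f(305,342,48),'plainpiv',f(405,280,48),'plaintip',f(455,325,48))
print('FL',f(285,460,66),'FR',f(550,285,66),'RL',f(120,272,66))
```

```text
disc [508.5 228.8] piv [550.2 214.2] plainpiv [534.8 124.4] plaintip [479.7 133.5]
FL [482.7 300.3] FR [442.2  72.5] RL [686.  264.5]
```

View pics/side2.png

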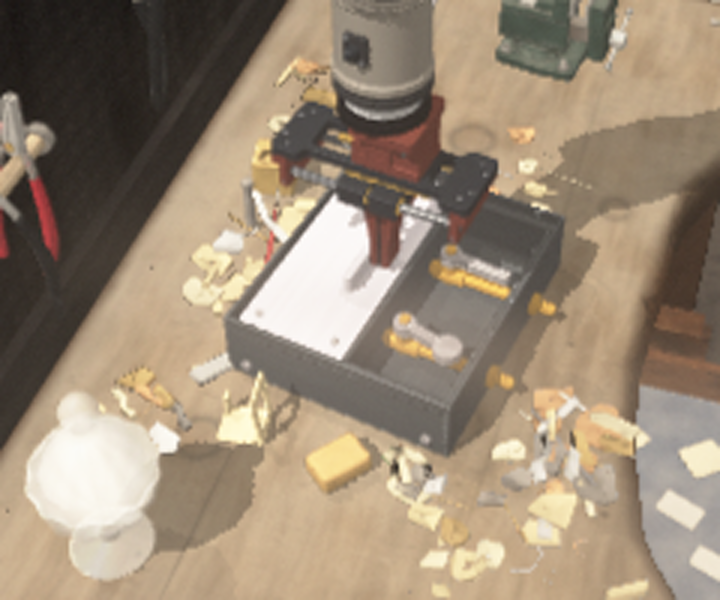

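The side crop agrees: disc at (447,348), pivot at (403,325), cover against the rear. The pivot is about (549,213) and the handle angle about 0.18. Next I lift clear and enter the bay to the right of the disc.

Call:
apply_moves([
  [0, -5, 0, 0, 0, 0, 0],
  [0, -5, 5, 0, 0, 0, 0],
  [0, 0, -12, 0, 0, 0, 0],
  [0, 0, -12, 0, 0, 0, 0],
  [0, 0, -8, 0, 0, 0, 0],
  [4, -16, 0, 0, 0, 0, 0],
  [4, -16, 0, 0, 0, 0, 0],
  [4, -16, 0, 0, 0, 0, 0],
  [4, -16, 0, 0, 0, 0, 0],
  [6, -16, 0, 0, 0, 0, 0],
  [0, 0, 0, 0, 0, 0, 0],
  [0, 0, 0, 0, 0, 0, 0],
])

```text
t: 6.05
eef_pos: [500.3, 198.4, 95.9]
tool_rot: [2.387, 2.042, 0.003]
contact_force: [-0.2, -1.1, 0.5]
gripper_width: 0.5
finger_force: 0.0
```

Call:
apply_moves([
  [-2, 0, 12, 0, 0, 0, 0],
  [0, 0, 12, 0, 0, 0, 0],
  [0, 0, 10, 0, 0, 0, 0],
  [0, 0, 8, 0, 0, 0, 0],
  [0, 0, 8, 0, 0, 0, 0],
  [0, 0, 8, 0, 0, 0, 0],
  [0, 0, 0, 0, 0, 0, 0],
  [0, 0, 0, 0, 0, 0, 0],
])

```text
t: 6.72
eef_pos: [499.3, 195.7, 36.2]
tool_rot: [-2.389, -2.04, 0.001]
contact_force: [0.0, 0.5, 0.2]
gripper_width: 0.4
finger_force: 0.0
```

Call:
apply_moves([
  [4, 0.5, 0, 0, 0, 0, 0],
  [4, 0.5, 0, 0, 0, 0, 0],
  [4, 0.5, 0, 0, 0, 0, 0],
  [5, 0, 0, 0, 0, 0, 0],
  [4.5, 0, 0, 0, 0, 0, 0],
  [4.5, 0, 0, 0, 0, 0, 0],
  [4.5, 0, 0, 0, 0, 0, 0],
  [4.5, 1, 0, 0, 0, 0, 0],
  [4.5, 1, 0, 0, 0, 0, 0],
  [4, 1.5, 0, 0, 0, 0, 0],
  [0, 0, 0, 0, 0, 0, 0],
])

```text
t: 7.63
eef_pos: [511.1, 240.1, 36.6]
tool_rot: [-2.386, -2.042, -0.001]
contact_force: [-1.8, 0.1, -0.5]
gripper_width: 0.3
finger_force: 0.7
```

Call:
apply_moves([
  [3, 2.5, 0, 0, 0, 0, 0],
  [3, 2.5, 0, 0, 0, 0, 0],
  [3, 2.5, 0, 0, 0, 0, 0],
  [3, 2.5, 0, 0, 0, 0, 0],
  [3, 2.5, 0, 0, 0, 0, 0],
  [2, 2, 0, 0, 0, 0, 0],
  [0, 0, 0, 0, 0, 0, 0],
])

```text
t: 8.22
eef_pos: [529.0, 253.3, 36.7]
tool_rot: [2.389, 2.04, 0.002]
contact_force: [-2.0, 0.0, -0.3]
gripper_width: 0.5
finger_force: 0.4
```

Call:
apply_moves([
  [1, 1.5, 0, 0, 0, 0, 0],
  [1, 1.5, 0, 0, 0, 0, 0],
  [0, 1, 0, 0, 0, 0, 0],
  [0, 0, 0, 0, 0, 0, 0],
])

```text
t: 8.55
eef_pos: [532.6, 254.3, 36.7]
tool_rot: [-2.389, -2.04, -0.001]
contact_force: [-2.1, 1.1, -0.2]
gripper_width: 0.4
finger_force: 0.9
```

Call:
apply_moves([
  [0, 1.5, 0, 0, 0, 0, 0],
  [0, 1.5, 0, 0, 0, 0, 0],
  [0, 1, 0, 0, 0, 0, 0],
  [0, 0, 0, 0, 0, 0, 0],
])

```text
t: 8.88
eef_pos: [536.6, 254.1, 36.8]
tool_rot: [-2.388, -2.041, -0.002]
contact_force: [-3.5, 2.6, -0.2]
gripper_width: 0.2
finger_force: 1.7
```

Call:
apply_moves([
  [0, 1.5, 0, 0, 0, 0, 0],
  [0, 1.5, 0, 0, 0, 0, 0],
  [0, 0, 0, 0, 0, 0, 0],
])

```text
t: 9.13
eef_pos: [538.9, 253.4, 36.7]
tool_rot: [-2.388, -2.04, 0.001]
contact_force: [-5.4, 3.6, 1.3]
gripper_width: 0.6
finger_force: 2.7
```

Run:
```python
from h import *
s=r.sense();print(s['eef_pos'],s['contact_force'],s['t'])
im=vision.capture('side')[150:300,230:390,::-1]
w=vision.capture('wrist')[...,::-1]
cv2.imwrite('pics/s3.png',np.hstack([cv2.resize(im,(427,400),interpolation=2),w[:,150:520]]))
```

```text
[538.94985085 253.43602487  36.70373077] [-5.39729651  3.58535979  1.25439824] 9.1333
```

View pics/s3.png

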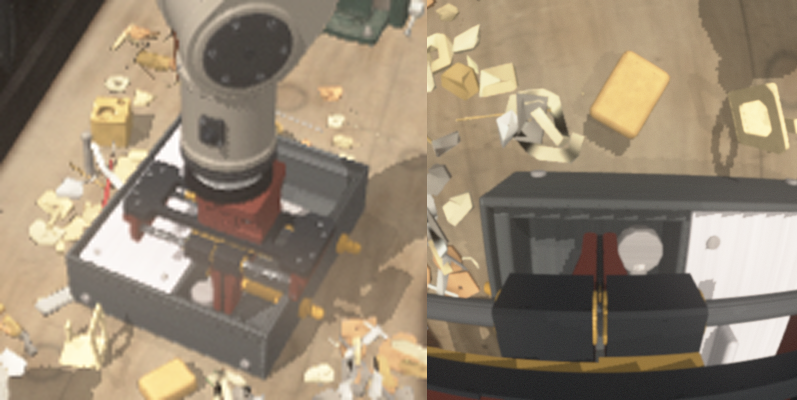

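The wrist half shows the disc at crop (640,250), which is full-picture pixel (363,250), just behind the fingers and near the bay's left end. Wax and frame are untouched.

Run:
```python
from h import *
s=r.sense();p=(s['eef_pos'],s['tool_rot']);M=R.from_rotvec(p[1]).as_matrix()
for n,u,v,z in [('disc',363,250,48),('bayFLin',226,212,66),('deck edge',414,216,60),('boxFL',206,202,66)]:
    P=onz('wrist',u,v,z,p);print(n,P.round(1),(M.T@(P-p[0])).round(1))
```

```text
disc [561.1 254.6  48. ] [  4.6  21.7 -11.3]
bayFLin [499.2 292.3  66. ] [ 32.2 -45.3 -29.2]
deck edge [587.3 274.3  60. ] [ 28.2  44.5 -23.3]
boxFL [490.4 298.6  66. ] [ 37.  -55.  -29.2]
```

Call:
apply_moves([
  [0, 1, 0, 0, 0, 0, 0],
  [0, 1, 0, 0, 0, 0, 0],
  [0, 1, 0, 0, 0, 0, 0],
  [0, 0, 0, 0, 0, 0, 0],
])

```text
t: 9.57
eef_pos: [539.2, 253.4, 36.5]
tool_rot: [-2.385, -2.04, 0.007]
contact_force: [-12.4, 4.3, 8.0]
gripper_width: 0.7
finger_force: 6.2
```

The arm is at the stop: it didn't move while the force climbed to 12 N. I'll back off and lift.

Call:
apply_moves([
  [0, -4, 0, 0, 0, 0, 0],
  [0, -4, 0, 0, 0, 0, 0],
  [0, -4, 0, 0, 0, 0, 0],
  [0, 0, -8, 0, 0, 0, 0],
  [0, 0, -12, 0, 0, 0, 0],
  [0, 0, -12, 0, 0, 0, 0],
  [0, 0, -15, 0, 0, 0, 0],
  [0, 0, -15, 0, 0, 0, 0],
  [0, 0, -15, 0, 0, 0, 0],
  [0, 0, -15, 0, 0, 0, 0],
  [-20, 0, -15, 0, 0, 0, 0],
  [-20, 0, -15, 0, 0, 0, 0],
  [-20, 0, 0, 0, 0, 0, 0],
  [-20, 0, 0, 0, 0, 0, 0],
  [-20, 0, 0, 0, 0, 0, 0],
  [0, 0, 0, 0, 0, 0, 0],
  [0, 0, 0, 0, 0, 0, 0],
])

```text
t: 10.98
eef_pos: [515.7, 154.4, 160.2]
tool_rot: [2.391, 2.037, 0.003]
contact_force: [0.4, 0.2, 0.8]
gripper_width: 0.3
finger_force: 0.0
```

Run:
```python
from h import *
s=r.sense();print(s['eef_pos'],s['t'])
im=vision.capture('scene')[140:340,180:420,::-1]
cv2.imwrite('pics/f.png',cv2.resize(im,None,fx=3,fy=3,interpolation=2))
```

```text
[515.65899912 154.42146408 160.18704312] 10.9833
```

View pics/f.png

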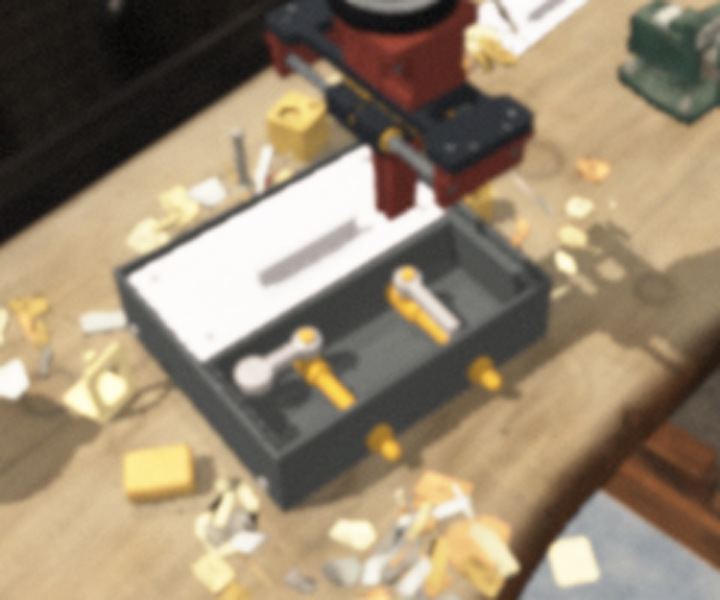

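The picture shows the disc handle square across its pipe, with the disc at (253,374) and pivot at (307,340). The cover is fully back, the plain handle is unchanged and the loose items are in place.

```bash
python3 -c "
from bench import job_done
print(job_done())"
```

```text
the job is handed in; nothing more can be done
None
```

The job is handed in (no verdict was returned): the cover is pushed back to its rear stop, the disc handle is shut against its stop, and the plain handle, tube, wax block and frame look undisturbed in the last picture.

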